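# Find the concealed catch on a heating controller and press its pairing key

### The arm

A 6-joint arm with a two-finger parallel gripper is mounted at the origin on the work surface. World frame = base frame: x ahead of the robot, y to its left, z up, the work surface at z = 0. Lengths are in m, angles in rad, forces in N, time in s.
With the tool pointing down it reaches from about 0.25 to 0.775 m from the base axis. Payload 4 kg.
Tool frame: the origin (TCP) lies midway between the tips of the shut fingers; the grasp point (between the pads) lies 19 mm behind it; z points along the fingers, y is the direction in which the jaws open and shut (so a half turn about z gives the same grasp; the last joint's range is limited). The gripper opens to 94 mm and grips with 3 to 60 N. Pads are 16 mm wide; open, the fingers measure 119 mm over their backs; the gripper's body (75 mm by 177 mm) begins 78 mm behind the grasp point.
Start: joints at [1.106, 0.087, 1.371, -0, 1.684, -0.103], TCP at [0.195, 0.514, 0.206] pointing down, gripper open.
Joint ranges: [-3.1, 3.1], [-0.76, 2.03], [0.27, 2.55], [-1.08, 4.22], [0.17, 2.65], [-2.57, 2.57]. Speed limits (rad/s): [2.79, 2.79, 3.14, 3.14, 3.14, 3.14].

### API

Orientations are given as [roll, pitch, yaw] about the fixed x, y, z axes, in that order (R = Rz(yaw) Ry(pitch) Rx(roll)).
In Python, from bench import get_obs, snapshot, ticket gives the robot as it stands.
- The arm moves only by the shell command python3 -m creep 'ROWS' [OPENING]. ROWS is JSON, a list that holds one entry, the list of rows, each a list of 4 numbers: the shift along the tool's x, y, z in mm, then the turn about the tool's z in degrees. A call has 1 to 8 rows; each row shifts and turns the commanded pose from where the row before left it, along the tool's axes as they then stand; what a row does not reach is not made up. A row lasts 1/8 s, in which the tool goes at most 62.5 mm and 10.7 degrees, less where a joint would pass 70% of its speed; a pose out of reach is approached as far as the arm can. A call with a gripper value outside its range is refused whole. OPENING is the opening, from 0 (shut) to 1 (fully open), set as the call begins (- or left out, the last holds). The fingers move at their own pace and stop on an object; the grip force is fixed at half the most. Time passes only in rows, so rows that do not move let the fingers close. It gives the time, the measured TCP pose, the force and the opening at its end, in the units of the state.
- get_obs(): the state, without advancing time (a new reading comes with each control period).
- snapshot(name): name is "scene" or "top" or "wrist"; returns a dict with "color" (400x640x3 uint8, red, green, blue), "depth" (400x640 float32, m along the optical axis (not along the pixel's ray), 0 where there is no reading), "fx", "fy", "cx", "cy" (pixels), "distortion" ([k1, k2, p1, p2, k3] as OpenCV has them; the pictures are not rectified), "extrinsics" (4x4, takes a point from world to camera coordinates). Camera axes: x right, y down, z forward; pixel columns grow to the right and rows downward; lengths in m; the calibration is good to about 2 mm. A picture is of the moment at which its call begins.
- ticket.close_job(): hands the job in, once; it reports no verdict.
The state is a dict: "time": time; "joint_positions": joint angles; "qvel": joint speeds; "joint_torque": joint torques, N m; "tool_pos": TCP position; "ee_rot": TCP orientation; "wrist_force": force on the tool from outside, world axes, zero at the start; "wrist_torque": the same for the moment, N m; "width": finger opening in m.
Only numpy, scipy, OpenCV 4.12 (cv2) and the standard library are available. Lean on these libraries where they do the work, as an engineer would, in place of code of your own. Each camera call takes 0.05 s, during which the arm holds its last target. There are 200 camera calls.

### The job

One of the five flush white tiles on the heating controller's face is a concealed catch: feel along them with light fingertip pressure until you find the one that gives, and push it fully home so that the grey flap swings wide open. Then press the blue pairing key under the flap right down for a moment and let it come back up, and finish clear with the flap still wide open. Only touch and press: do not pick anything up or shift the loose parts on and around the controller.

Things in the scene. Friction and masses are not known exactly. Their poses are not given: they have to be found in the camera images.
- controller: White underfloor-heating controller fixed on the bench, lying on its back, flat face up: 150 mm (its x) by 320 mm (its y) by 55 mm high. Origin: centre of its underside; z up, the face at z = 55 mm. On the face: a row of five white tiles along its near (-x) side, and a grey flap further back.
- tiles (a point): Centre of the middle tile's top; axes as the controller's, where it lies at x -40, y 0, z 53 mm. The five identical square tiles have their centres at y = -112, -56, 0, 56, 112 mm from here. Each is 48 mm square in a 50 mm hole, its top 2 mm below the face. Four are blanks on hard rubber (1 mm give per 15 N); one, drawn anew each time and not to be told by eye, is the catch.
- well (a point): Centre of the top of the blue pairing key when up; axes as the controller's, where it lies at x 35, y 0, z 47 mm (8 mm below the face). The key is 40 mm square, in the middle of a well of 56 mm (x) by 76 mm (y), hidden at first under the grey flap (54 mm by 74 mm, 4 mm thick), which lies flush with the face.
- catch (a joint): Travel of the concealed catch tile, m: 0 = out (2 mm below the face), 0.008 = pushed fully home straight down. It resists with about 3 to 4 N all the way, then comes to a hard stop, and stays where it is left. It works the flap: flap angle = 275 rad per m of travel.
- flap (a joint): Angle of the grey flap, rad: 0 = shut flush, 2.2 = thrown wide open. It is hinged on its far (+x) edge, at the controller's x = 62 mm, z = 55 mm; the near edge swings up and over towards +x as the catch goes in. Once open it leans away from the key and stays; pushing it shut would push the catch out again.
- key (a joint): Travel of the blue pairing key, m: 0 = out, 0.005 = fully down. Sprung: needs about 1.5 N to start and 4 N to bottom; comes back up when let go.
- nut: brass union nut, 34 mm wide, 22 mm high, lying loose on the controller's face to the right (-y) of the grey flap; origin under its centre. Leave it where it lies.
- collar: black plastic ring, 36 mm outside, 16 mm high, lying loose on the controller's face to the left (+y) of the grey flap; origin under its centre. Leave it where it lies.
- head_white: white egg-shaped actuator head standing on the bench, 52 mm wide, 80 mm high; bystander
- head_blue: blue actuator head standing on the bench, 52 mm wide, 80 mm high; bystander
- valve: brass ball valve with a red lever, about 100 mm long, 53 mm high, standing on the bench; bystander
- flowmeter: clear flow indicator on a steel nut, 38 mm wide, 72 mm high, standing on the bench; bystander

How it is judged:
On the way, in this order (a step that is already met when the one before it is completed fails the run):
1. the catch is pushed home and the flap stands wide open (value of joint catch above 0.0065 m and value of joint flap above 1.75 rad), for 0.1 s.
2. the blue key is pressed right down (value of joint key above 0.0038 m and value of joint flap above 1.75 rad), for 0.1 s.
At the end, for the whole second after the job is handed in: the catch is at least 6.5 mm in, the flap is open beyond 1.75 rad and stays so, the blue key is back up (within 1 mm), and every loose part is within 20 mm of where it was (all of step 1 and value of joint key below 0.001 m and distance of each of nut, collar, head_white, head_blue, valve, flowmeter from where it was at the start of the episode below 0.02 m); the robot touches nothing.
It fails at once if a loose part is lifted, knocked over or shifted by more than 20 mm (distance of any of nut, collar, head_white, head_blue, valve, flowmeter from where it was at the start of the episode above 0.02 m).
It fails at once if the fingers push with more than 60 N, which would crack the cover (contact force between the fingers and anything else above 60 N).
It also fails if it takes over 58 s, if anything falls off the work surface, if the arm or the gripper's body presses on something with over 40 N, if the wrist force passes 120 N, or if a joint passes its speed limit or range.

## Working session

There is one attempt and no reset: what is moved stays moved. The work goes in short steps, Python scripts to look and compute and a shell command to move; the robot and the scene stay as the last step left them, time stands still between calls to the robot, and variables do not carry over. Pictures are saved under pics/ and viewed, on a budget of 10 in all, crops included, one or two more only if the job needs it, and the job is handed in when it is done.

```bash
mkdir -p pics; python3 - <<'E'
from bench import get_obs, snapshot
import cv2,numpy as np
o=get_obs();print({k:np.round(v,3).tolist() for k,v in o.items()})
a=[]
for n in("top","scene"):
    s=snapshot(n);np.savez(n+".npz",**s);cv2.imwrite(f"pics/{n}0.png",s["color"][:,:,::-1])
    print(n,s["fx"],s["fy"],s["cx"],s["cy"],s["distortion"],np.round(s["extrinsics"],3).tolist())
E
```

```text
{'time': 0.0, 'joint_positions': [1.106, 0.088, 1.372, 0.0, 1.684, -0.103], 'qvel': [0.001, 0.0, -0.001, -0.001, 0.001, 0.001], 'joint_torque': [-0.001, -34.019, -30.243, 0.072, 0.033, -0.0], 'tool_pos': [0.194, 0.514, 0.204], 'ee_rot': [-3.139, -0.0, 2.78], 'wrist_force': [-0.299, 0.832, 0.453], 'wrist_torque': [0.012, -0.012, 0.012], 'width': 0.094}
top 442.25189587822825 442.25189587822825 318.7262775742939 199.1544402892291 [-0.09543104  0.          0.          0.          0.        ] [[0.006, -1.0, 0.012, -0.028], [-0.994, -0.008, -0.108, 0.542], [0.108, -0.012, -0.994, 1.43], [0.0, 0.0, 0.0, 1.0]]
scene 394.4793291991253 394.4793291991253 318.79284127862473 196.22694657380475 [-0.06343888  0.          0.          0.          0.        ] [[0.187, 0.982, 0.0, -0.085], [0.591, -0.113, -0.799, -0.26], [-0.784, 0.15, -0.602, 1.57], [0.0, 0.0, 0.0, 1.0]]
```

View pics/top0.png

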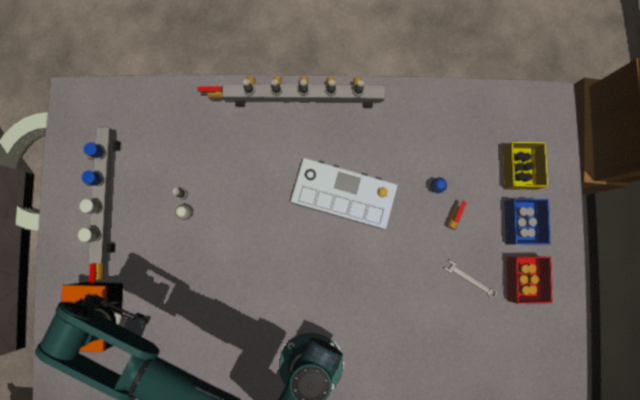

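The top view shows the controller at about (345,193), with the tile row on its lower (robot) side, the flap at (347,182), the collar at (311,174) and the nut at (382,192).

```bash
cat > h.py <<'E'
import cv2,numpy as np
def cast(s,px,z):
    K=np.array([[s["fx"],0,s["cx"]],[0,s["fy"],s["cy"]],[0,0,1]],float)
    p=cv2.undistortPoints(np.array(px,np.float64).reshape(-1,1,2),K,np.array(s["distortion"],float)).reshape(-1,2)
    E=np.array(s["extrinsics"]);R,t=E[:3,:3],E[:3,3];c=-R.T@t
    d=np.c_[p,np.ones(len(p))]@R
    return c+d*((z-c[2])/d[:,2])[:,None]
E
python3 - <<'E'
from h import *
s=np.load("top.npz");im=s["color"]
g=im.min(2).astype(int); m=np.zeros(g.shape,np.uint8); m[145:240,280:410]=(g[145:240,280:410]>165)
m=cv2.morphologyEx(m,cv2.MORPH_CLOSE,np.ones((3,3)))
cs,_=cv2.findContours(m,0,2);c=max(cs,key=cv2.contourArea)
r=cv2.minAreaRect(c);print(r)
W=cast(s,c.reshape(-1,2),.055);rr=cv2.minAreaRect(W[:,:2].astype(np.float32)*1000);print(rr, cv2.boxPoints(rr))
crop=cv2.resize(im[140:240,280:410,::-1],None,fx=6,fy=6,interpolation=2)
cv2.imwrite("pics/crop.png",crop)
E
```

```text
((344.32073974609375, 192.87734985351562), (97.80070495605469, 44.64217758178711), 15.94539737701416)
((560.6337890625, -107.27206420898438), (317.0770263671875, 146.6182861328125), 74.37873840332031) [[ 447.34167  -240.21411 ]
 [ 588.5443   -279.69507 ]
 [ 673.9259     25.669983]
 [ 532.72327    65.15094 ]]
```

View pics/crop.png

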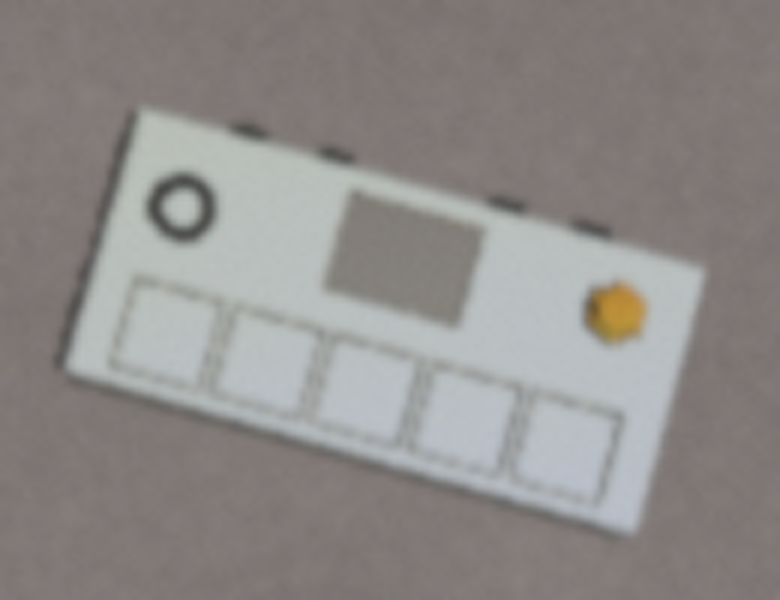

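```bash
python3 -m creep '[[[0,0,0,-5.1],[-40,-32,0,0],[-40,-32,0,0],[-40,-32,0,0],[-40,-32,0,0],[-40,-32,0,0],[-40,-32,0,0],[-40,-32,0,0]]]' 0; python3 -m creep '[[[-40,-33,0,0],[-40,-33,0,0],[-40,-33,0,0],[-40,-33,0,0],[-40,-32,0,0],[0,0,0,0],[0,0,0,0]]]'
cat > where.py <<'E'
from bench import get_obs
import numpy as np
C=np.array([.5606,-.1073]);a=np.radians(-15.62)
o=get_obs();d=(o["tool_pos"][:2]-C)*1000
print("t",round(o["time"],2),"ctrl x %.1f y %.1f"%(d@[np.cos(a),np.sin(a)],d@[-np.sin(a),np.cos(a)]),"z %.1f"%(o["tool_pos"][2]*1000),"rot",np.round(o["ee_rot"],3),"F",np.round(o["wrist_force"],1),"w",round(float(o["width"]),3))
E
python3 where.py; python3 - <<'E'
from bench import snapshot
import cv2,numpy as np
s=snapshot("wrist");np.savez("wrist1.npz",**s);cv2.imwrite("pics/wrist1.png",s["color"][:,:,::-1])
E
```

```text
time: 1.1
tool_pos: [0.4045, 0.2217, 0.2051]
ee_rot: [-3.141, -0.0, 2.869]
wrist_force: [0.0, 0.3, 0.0]
width: 0.0171
time: 1.98
tool_pos: [0.5519, 0.0118, 0.2048]
ee_rot: [3.141, -0.002, 2.869]
wrist_force: [-0.2, -0.3, -0.0]
width: 0.0005
t 1.98 ctrl x -40.4 y 112.3 z 204.8 rot [ 3.141e+00 -2.000e-03  2.869e+00] F [-0.2 -0.3 -0. ] w 0.0
```

View pics/wrist1.png

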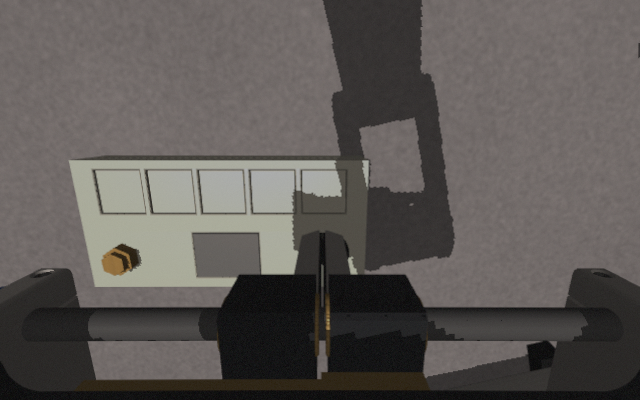

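The wrist view shows the tiles centred at about (119,191), (171,191), (222,191), (273,191) and (324,191), and the flap at (226,255). I'll check these against the estimate.

```bash
python3 - <<'E'
from h import *
s=np.load("wrist1.npz");a=np.radians(-15.62);C=np.array([.5606,-.1073])
W=cast(s,[[119.5,191],[171,191],[222,191],[273,191],[324,191]],.053);d=(W[:,:2]-C)*1000
print(np.round(np.c_[d@[np.cos(a),np.sin(a)],d@[-np.sin(a),np.cos(a)]],1))
E
python3 -m creep '[[[0,0,50,0],[0,0,50,0],[0,0,35,0],[0,0,0,0],[0,0,0,0]]]'
```

```text
[[ -41.5 -110.6]
 [ -41.4  -54.1]
 [ -41.4    2.1]
 [ -41.4   58.4]
 [ -41.3  114.7]]
time: 2.65
tool_pos: [0.5533, 0.0122, 0.0725]
ee_rot: [3.141, 0.003, 2.87]
wrist_force: [0.8, -0.1, 0.9]
width: 0.0006
```

```bash
python3 -m creep '[[[0,0,0,0],[0,0,6,0],[0,0,5,0],[0,0,0,0],[0,0,0,0]]]';  python3 -m creep '[[[0,0,2,0],[0,0,1,0],[0,0,1,0],[0,0,0,0],[0,0,0,0]]]'; python3 where.py
```

```text
time: 3.28
tool_pos: [0.5524, 0.0114, 0.0593]
ee_rot: [3.142, -0.0, 2.869]
wrist_force: [0.8, -0.2, 0.6]
width: 0.0007
time: 3.9
tool_pos: [0.5524, 0.0115, 0.0555]
ee_rot: [3.141, 0.0, 2.869]
wrist_force: [-0.2, -0.7, 0.1]
width: 0.0003
t 3.9 ctrl x -39.8 y 112.2 z 55.5 rot [3.141 0.    2.869] F [-0.2 -0.7  0.1] w 0.0
```

```bash
python3 -m creep '[[[0,0,1,0],[0,0,1,0],[0,0,1,0],[0,0,0,0],[0,0,0,0]]]';  python3 where.py
```

```text
time: 4.53
tool_pos: [0.5525, 0.0114, 0.053]
ee_rot: [3.141, 0.0, 2.869]
wrist_force: [-2.0, 0.4, 4.8]
width: 0.0004
t 4.53 ctrl x -39.8 y 112.2 z 53.0 rot [3.141 0.    2.869] F [-2.   0.4  4.8] w 0.0
```

```bash
python3 -m creep '[[[0,0,1,0],[0,0,0,0],[0,0,0,0]]]';  python3 where.py
```

```text
time: 4.9
tool_pos: [0.5525, 0.0114, 0.0527]
ee_rot: [3.141, 0.001, 2.869]
wrist_force: [-3.4, 0.4, 8.2]
width: 0.0004
t 4.9 ctrl x -39.8 y 112.2 z 52.7 rot [3.141e+00 1.000e-03 2.869e+00] F [-3.4  0.4  8.2] w 0.0
```

Tile +112 is a blank, since the force rises with little give. Next tile.

```bash
python3 -m creep '[[[0,0,-10,0],[0,-28,0,0],[0,-28,0,0],[0,0,5,0],[0,0,3,0],[0,0,1,0],[0,0,1,0],[0,0,0,0]]]';  python3 -m creep '[[[0,0,0,0],[0,0,0,0]]]';python3 where.py
```

```text
time: 5.9
tool_pos: [0.5373, -0.0421, 0.0527]
ee_rot: [-3.141, 0.0, 2.87]
wrist_force: [-2.8, -0.6, 7.2]
width: 0.0006
time: 6.15
tool_pos: [0.5373, -0.0421, 0.0527]
ee_rot: [-3.141, 0.0, 2.87]
wrist_force: [-3.2, -1.1, 6.9]
width: 0.0006
t 6.15 ctrl x -40.0 y 56.6 z 52.7 rot [-3.141  0.     2.87 ] F [-3.2 -1.1  6.9] w 0.001
```

Also a blank.

```bash
python3 -m creep '[[[0,0,-10,0],[0,-28,0,0],[0,-28,0,0],[0,0,5,0],[0,0,3,0],[0,0,1,0],[0,0,1,0],[0,0,0,0]]]';  python3 -m creep '[[[0,0,0,0],[0,0,0,0]]]';python3 where.py
```

```text
time: 7.15
tool_pos: [0.5223, -0.0956, 0.0516]
ee_rot: [3.141, -0.0, 2.87]
wrist_force: [-2.2, 1.5, 3.1]
width: 0.0008
time: 7.4
tool_pos: [0.5224, -0.0959, 0.0516]
ee_rot: [3.141, 0.0, 2.869]
wrist_force: [-0.8, 1.8, 3.2]
width: 0.0002
t 7.4 ctrl x -39.8 y 0.7 z 51.6 rot [3.141 0.    2.869] F [-0.8  1.8  3.2] w 0.0
```

The middle tile gives (3 N, about 1.4 mm in), so it is the catch. Pushing it home.

```bash
python3 -m creep '[[[0,0,1,0],[0,0,1,0],[0,0,1,0],[0,0,1,0],[0,0,1,0],[0,0,1,0],[0,0,0,0],[0,0,0,0]]]';python3 where.py
```

```text
time: 8.4
tool_pos: [0.5222, -0.0968, 0.0453]
ee_rot: [-3.141, 0.0, 2.869]
wrist_force: [0.4, 0.3, 1.8]
width: 0.0006
t 8.4 ctrl x -39.8 y -0.2 z 45.3 rot [-3.141  0.     2.869] F [0.4 0.3 1.8] w 0.001
```

```bash
python3 -m creep '[[[0,0,1,0],[0,0,0.5,0],[0,0,0,0],[0,0,0,0]]]';python3 where.py
```

```text
time: 8.9
tool_pos: [0.5223, -0.0968, 0.0453]
ee_rot: [-3.141, 0.001, 2.869]
wrist_force: [-2.1, 0.2, 6.9]
width: 0.0005
t 8.9 ctrl x -39.7 y -0.2 z 45.3 rot [-3.141e+00  1.000e-03  2.869e+00] F [-2.1  0.2  6.9] w 0.001
```

Hard stop reached: the force rises with no further travel. Lifting to look.

```bash
python3 -m creep '[[[0,0,-30,0],[0,0,-40,0],[0,0,-30,0],[0,0,0,0],[0,0,0,0]]]'; python3 where.py; python3 - <<'E'
from bench import snapshot
import cv2,numpy as np
s=snapshot("wrist");np.savez("wrist2.npz",**s)
t=snapshot("scene");cv2.imwrite("pics/w2.png",np.vstack([s["color"][:,:,::-1][:300], cv2.resize(t["color"][120:320,160:480,::-1],(640,300))]))
E
```

```text
time: 9.52
tool_pos: [0.5212, -0.0963, 0.142]
ee_rot: [-3.141, -0.003, 2.869]
wrist_force: [0.2, -0.1, -0.2]
width: 0.0008
t 9.53 ctrl x -40.9 y -0.0 z 142.0 rot [-3.141e+00 -3.000e-03  2.869e+00] F [ 0.2 -0.1 -0.2] w 0.001
```

View pics/w2.png

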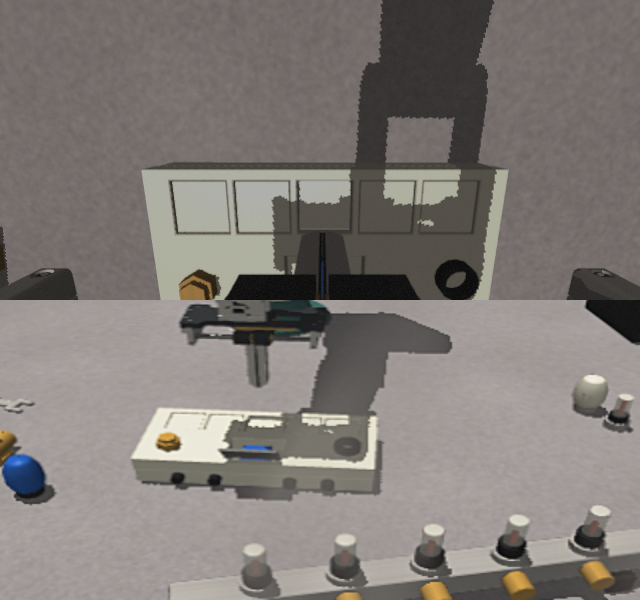

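The flap stands open with the blue key showing under it at (257,448) in the lower half. The nut and collar are undisturbed. Now moving over the key.

```bash
python3 -m creep '[[[-37,0,0,0],[-37,0,0,0],[0,0,0,0],[0,0,40,0],[0,0,40,0],[0,0,8,0],[0,0,0,0],[0,0,0,0]]]'; python3 where.py
```

```text
time: 10.62
tool_pos: [0.5947, -0.1167, 0.0583]
ee_rot: [-3.142, 0.004, 2.869]
wrist_force: [-0.4, 0.2, -0.5]
width: 0.0005
t 10.62 ctrl x 35.3 y 0.1 z 58.3 rot [-3.142  0.004  2.869] F [-0.4  0.2 -0.5] w 0.001
```

```bash
python3 -m creep '[[[0,0,4,0],[0,0,3,0],[0,0,2,0],[0,0,0,0],[0,0,0,0]]]'; python3 where.py;  python3 -m creep '[[[0,0,1,0],[0,0,1,0],[0,0,1,0],[0,0,0,0],[0,0,0,0]]]'; python3 where.py
```

```text
time: 11.25
tool_pos: [0.5935, -0.1164, 0.0472]
ee_rot: [3.142, 0.0, 2.869]
wrist_force: [-1.0, 0.6, 1.7]
width: 0.0004
t 11.25 ctrl x 34.2 y 0.1 z 47.2 rot [3.142 0.    2.869] F [-1.   0.6  1.7] w 0.0
time: 11.88
tool_pos: [0.5935, -0.1164, 0.0441]
ee_rot: [3.142, 0.0, 2.869]
wrist_force: [-1.1, 0.7, 2.1]
width: 0.0005
t 11.88 ctrl x 34.2 y 0.1 z 44.1 rot [3.142 0.    2.869] F [-1.1  0.7  2.1] w 0.001
```

```bash
python3 -m creep '[[[0,0,1,0],[0,0,1,0],[0,0,1,0],[0,0,1,0],[0,0,0,0],[0,0,0,0],[0,0,0,0]]]'; python3 where.py
```

```text
time: 12.75
tool_pos: [0.5936, -0.1164, 0.0422]
ee_rot: [3.142, 0.001, 2.869]
wrist_force: [-4.0, 0.3, 10.8]
width: 0.0002
t 12.75 ctrl x 34.3 y 0.2 z 42.2 rot [3.142e+00 1.000e-03 2.869e+00] F [-4.   0.3 10.8] w 0.0
```

The key is bottomed at 10.8 N and about 5 mm of travel. Lifting straight up, then back and clear.

```bash
python3 -m creep '[[[0,0,-20,0],[0,0,-40,0],[0,0,-50,0],[0,0,-40,0],[50,0,-20,0],[60,0,0,0],[60,0,0,0],[60,0,0,0]]]';python3 -m creep '[[[50,0,0,0],[0,0,0,0],[0,0,0,0],[0,0,0,0]]]'; python3 where.py; python3 - <<'E'
from bench import snapshot
import cv2,numpy as np
s=snapshot("top");t=snapshot("scene");a=np.load("top.npz")
cv2.imwrite("pics/end.png",np.vstack([cv2.resize(s["color"][140:240,160:480,::-1],(640,200)), cv2.resize(t["color"][170:320,180:420,::-1],(640,400))]))
E
```

```text
time: 13.75
tool_pos: [0.3703, -0.0539, 0.2092]
ee_rot: [3.141, -0.0, 2.869]
wrist_force: [-0.4, 0.2, 0.5]
width: 0.0004
time: 14.25
tool_pos: [0.3248, -0.0412, 0.2096]
ee_rot: [3.141, -0.001, 2.869]
wrist_force: [-0.0, 0.0, -1.1]
width: 0.0005
t 14.25 ctrl x -244.9 y 0.1 z 209.6 rot [ 3.141e+00 -1.000e-03  2.869e+00] F [-0.   0.  -1.1] w 0.001
```

View pics/end.png

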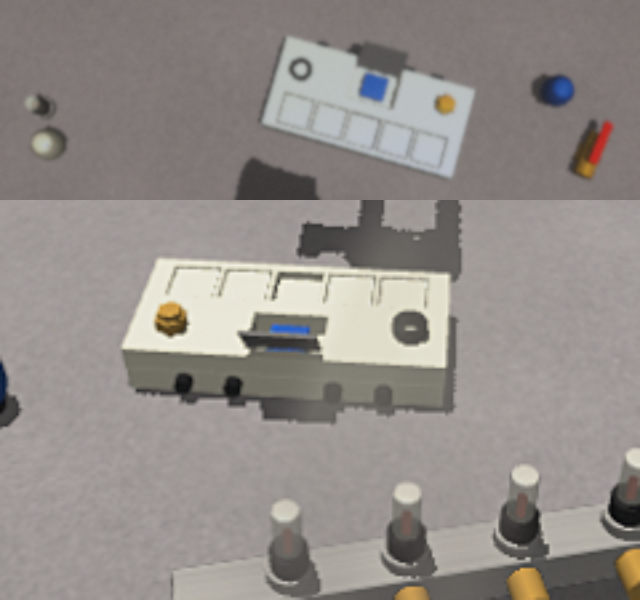

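The top view shows the blue key uncovered at (375,86) and the flap thrown back past the far edge at (382,57). The middle tile is sunk, the loose parts are in place, and the arm is clear. Handing in.

```bash
python3 -c "
from bench import ticket
print(ticket.close_job())"
```

```text
the job is handed in; nothing more can be done
None
```

The catch was the middle tile. I pushed it home, the flap swung wide open, I pressed the blue key down and released it, and handed the job in at about 14 s.

- **Finding the catch:** the tiles at +112 and +56 mm resisted as blanks, at 7–8 N with almost no give. The middle tile gave at about 3 N. The two tiles on the -y side were not tried.
- **Pushing it home:** it reached a hard stop after about 7.7 mm. The force rose to 7 N there with no further travel.
- **Pressing the key:** it bottomed at about 10.8 N after about 5 mm. I then lifted straight up and backed the arm off to 0.21 m height, 245 mm short of the controller's centre.
- **Last checks:** the final pictures show the flap thrown back past the far edge, the blue key uncovered, and the loose parts where they were by eye. The wrist force was about 1 N, so nothing is touching. The key's return was not measured; I only saw that nothing rests on it.

No check failed or disagreed. The close-up wrist view put the tiles within about 3 mm of my first estimate.

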